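Air the watch-parts drying box with its press lever

TASK

Air the parts drying box on the watch bench: push the long black plastic holder along the slate out from under the box's press lever, then press the lever all the way down so that the linked lid stands fully open, and keep it open for two seconds. Then let the lever come up slowly under the finger so that the lid eases shut without slamming, and leave the box closed. Work the lid only by its lever, only slide the holder (do not pick it up or tip it), and leave the other things on the bench where they are.

Things in the scene. Friction and masses are not known exactly. Their poses are not given: they have to be found in the camera images.
- drying_box: Wooden drying box fixed to the bench, 120 x 120 mm, 58 mm high, with a flat aluminium lid on top (top face at 64 mm). Origin: centre of the underside; z up. The press lever sticks out of the middle of its -x side; the lid is hinged along its +x side.
- press_lever (a joint): Press lever, in rad: 0 = up (at rest), 0.4 = fully down against its stop. Hinged on the box at x = -64 mm, z = 40 mm of the box frame; steel arm 14 mm wide ending in a square steel pad 42 x 42 mm, 8 mm thick, whose outer edge is 111 mm from the hinge. A spring and the lid's weight push it back up: about 4 N at the pad to press it and to keep it down.
- lever_pad (a point): Centre of the top face of the lever's pad, 90 mm from the lever hinge: where to press. About 62 mm above the bench at rest, 26 mm when fully down (36 mm of travel, nearly straight down, the pad tilting from 0.2 rad up to 0.2 rad down). Its x axis points along the lever towards the box, y across the lever.
- box_lid (a joint): Lid angle in rad: 0 = shut, 1.1 = fully open. Rigidly linked to the lever: lid angle = 2.75 x lever angle, so the lid follows the lever's speed both ways. If the lever is let go the lid falls and slams; shutting faster than about 2.5 rad/s (the pad rising faster than about 80 mm/s) is a slam.
- lid_front (a point): Middle of the top of the lid's front edge, which rises as the lid opens (64 mm high when shut); do not touch the lid.
- holder: Loose black plastic holder, a bar 130 mm long (its x axis), 36 mm wide (y), 30 mm high, about 0.1 to 0.25 kg, with a row of grey socket marks on top. Origin: centre of its underside. It lies roughly in line with the lever, its +x end some 20 to 30 mm in under the pad, its middle about 40 mm beyond the pad's outer edge; there it stops the lever about two thirds of the way down.
- holder_end (a point): Centre of the holder's +x end face (65 mm from its middle, 15 mm up): the end that lies under the lever pad.
- tweezer: Loose steel tweezer lying flat, 120 mm long, 8 mm high; origin under its middle. Leave alone.
- blower: Loose white silicone dust blower standing upright, bulb 58 mm across, 115 mm high; origin under its centre. Leave alone.
- case_opener: Loose chrome case opener standing upright, 60 mm high with a 60 mm bar at its foot; origin under its centre. Leave alone.
- loupe: Loose black eye loupe standing on the bench, 38 mm across, 32 mm high; origin under its centre. Leave alone.
- screwdriver: Loose screwdriver lying on the bench, 120 mm long; leave alone.
- watch_case: Loose steel watch case with a white dial lying flat, 40 mm across, 10 mm high; origin under its centre. Leave alone.
Mind the look-alikes: they are no part of the job. Of the things that look like the holder, the largest one is meant.

How it is judged:
By the outcome, as a careful person would: the job done as asked, in the order asked, and still so for the second after the job is handed in, with the robot touching nothing.
It also fails if it takes over 51 s, if anything falls off the work surface, if the arm or the gripper's body presses on something with over 40 N, if the wrist force passes 120 N, or if a joint passes its speed limit or range.

ROBOT

A 6-joint arm with a two-finger parallel gripper is mounted at the origin on the work surface. World frame = base frame: x ahead of the robot, y to its left, z up, the work surface at z = 0. Lengths are in m, angles in rad, forces in N, time in s.
With the tool pointing down it reaches from about 0.3 to 0.875 m from the base axis. Payload 4.2 kg.
Tool frame: the origin (TCP) lies at the centre of the arm's flange, where the gripper is bolted on; the fingertips stand 173 mm ahead of it and the grasp point (between the pads) lies 155 mm ahead of it; z points along the fingers, x is the direction in which the jaws open and shut, and the axes are right-handed (so a half turn about z gives the same grasp; the last joint's range is limited). The gripper opens to 85 mm and grips with 20 to 120 N. Pads are 22 mm wide; open, the fingers measure 114 mm over their backs; the gripper's body (76 mm by 85 mm) begins 54 mm behind the grasp point. The pads swing forward as they close: fully open they stand 13 mm farther back than shut.
Start: joints at [1.112, 0.32, 1.565, -0, 1.257, -0.02], TCP at [0.244, 0.521, 0.405] pointing down, gripper open.
Joint ranges: [-3.11, 3.11], [-0.84, 2.01], [0.21, 2.61], [-1.34, 4.49], [0.05, 2.63], [-2.56, 2.56]. Speed limits (rad/s): [2.57, 2.57, 3.14, 3.14, 3.14, 3.14].

INTERFACE

Orientations are given as a 3x3 rotation matrix whose columns are the frame's x, y, z axes.
In Python, from bench import * gives the robot as it stands.
- The arm moves only by the tool move_arm, never from a script. Its argument "plan" is a list of rows, each a list of 4 numbers: the shift along the world's x, y, z in cm, then the turn about the world's z in rad. In form: [[x, y, z, turn], ...]. A call has 1 to 20 rows; each row is the pose to reach, as a shift and turn from the pose measured when the call began; what a row does not reach only later rows make up. A row lasts 1/8 s, in which the tool goes at most 62.5 mm and 10.7 degrees, less where a joint would pass 70% of its speed; a pose out of reach is approached as far as the arm can. A call with a gripper value outside its range is refused whole. "fingers" is the closure, from -1 (fully open) to 1 (shut), so that 0 is half open, set as the call begins (left out, the last holds). The fingers move at their own pace and stop on an object; "squeeze" is the grip in N (left out, the last holds). Time passes only in rows, so rows that repeat a pose let the fingers close. It gives the time, the measured TCP pose, the force and the opening at its end, in the units of the state.
- get_state(): the state, without advancing time (a new reading comes with each control period).
- grab_frame(name): name is "side" or "top" or "wrist"; returns a dict with "image" (480x640x3 uint8, red, green, blue), "range_z" (480x640 float32, m along the optical axis (not along the pixel's ray), 0 where there is no reading), "camera_matrix" (3x3 intrinsics, pixels), "D" ([k1, k2, p1, p2, k3] as OpenCV has them; the pictures are not rectified), "world_from_camera" (4x4, takes a point from camera to world coordinates). Camera axes: x right, y up, looking along -z (the intrinsics and any distortion apply to the point x, -y, -z); pixel columns grow to the right and rows downward; lengths in m; the calibration is good to about 2 mm. A picture is of the moment at which its call begins.
- job_done(): hands the job in, once; it reports no verdict.
The state is a dict: "time": time; "qpos": joint angles; "joint_velocities": joint speeds; "effort": joint torques, N m; "tool_pos": TCP position; "orientation": TCP orientation; "force": force on the tool from outside, world axes, zero at the start; "ft_torque": the same for the moment, N m; "grip_width": opening from 0.0 (shut) to 1.0 (fully open).
Only numpy, scipy, OpenCV 4.12 (cv2) and the standard library are available. Lean on these libraries where they do the work, as an engineer would, in place of code of your own. Each camera call takes 0.05 s, during which the arm holds its last target. There are 200 camera calls.

## Working session

There is one attempt and no reset: what is moved stays moved. The work goes in short steps, Python scripts to look and compute and a tool call to move; the robot and the scene stay as the last step left them, time stands still between calls to the robot, and variables do not carry over. Pictures are saved under pics/ and viewed, about 8 in all and at most 12, crops included, and the job is handed in when it is done.

Besides the shell and the picture viewer there is one more tool, called after ">>>" by a JSON object that holds its "name" and its "arguments". move_arm: Moves the arm, as the interface text tells. Its arguments: {"type":"object","properties":{"plan":{"type":"array","items":{"type":"array","items":{"type":"number"}}},"fingers":{"type":"number"},"squeeze":{"type":"number"}},"required":["plan"]}

```bash
mkdir -p pics
cat > h.py <<'E'
from bench import *
import numpy as np, cv2
def cloud(f):
    K=f["camera_matrix"];D=np.array(f["D"],float);z=f["range_z"];h,w=z.shape
    u,v=np.meshgrid(np.arange(w),np.arange(h))
    p=cv2.undistortPoints(np.stack([u,v],-1).reshape(-1,1,2).astype(np.float64),K,D).reshape(h,w,2)
    c=np.stack([p[...,0]*z,-p[...,1]*z,-z,np.ones_like(z)],-1)
    W=c@np.array(f["world_from_camera"]).T
    W=W[...,:3]; W[z<=0]=np.nan
    return W
E
python3 - <<'E'
from h import *
s=get_state();print(s)
for n in("top","side"):
    f=grab_frame(n);cv2.imwrite(f"pics/{n}0.png",f["image"][...,::-1]);np.savez(f"{n}0.npz",W=cloud(f),im=f["image"])
    print(n,np.round(f["world_from_camera"],3).tolist())
E
```

```text
{'time': 0.0, 'qpos': array([ 1.11198356e+00,  3.20280958e-01,  1.56571106e+00,  2.02109024e-05,
        1.25741127e+00, -1.99961907e-02]), 'joint_velocities': array([ 0.00123227, -0.00094357, -0.00092312,  0.00157075,  0.00074524,
        0.00012465]), 'effort': array([-9.83574100e-04, -4.15520310e+01, -2.34164822e+01, -1.02729159e-04,
        8.27890879e-03, -1.76245919e-05]), 'tool_pos': array([0.24421257, 0.52035893, 0.40387584]), 'orientation': array([[ 4.24873375e-01,  9.05252420e-01, -8.19142359e-04],
       [ 9.05250982e-01, -4.24874161e-01, -1.61486822e-03],
       [-1.80989578e-03, -5.54149149e-05, -9.99998361e-01]]), 'force': array([0.06543348, 0.7310479 , 0.47661733]), 'ft_torque': array([0.00296421, 0.03928614, 0.01102415]), 'grip_width': 0.9967824073748001}
top [[0.02, 0.983, -0.184, 0.342], [-1.0, 0.02, -0.003, -0.095], [0.001, 0.184, 0.983, 1.366], [0.0, 0.0, 0.0, 1.0]]
side [[-0.999, -0.031, 0.003, 0.569], [0.023, -0.658, 0.752, 0.565], [-0.021, 0.752, 0.659, 0.651], [0.0, 0.0, 0.0, 1.0]]
```

View pics/top0.png

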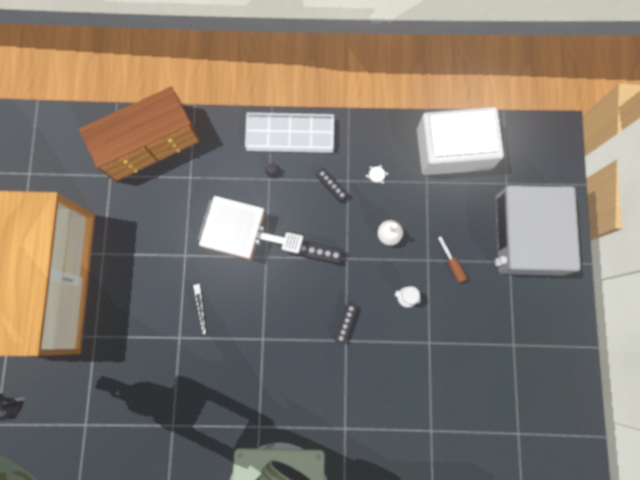

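View pics/side0.png

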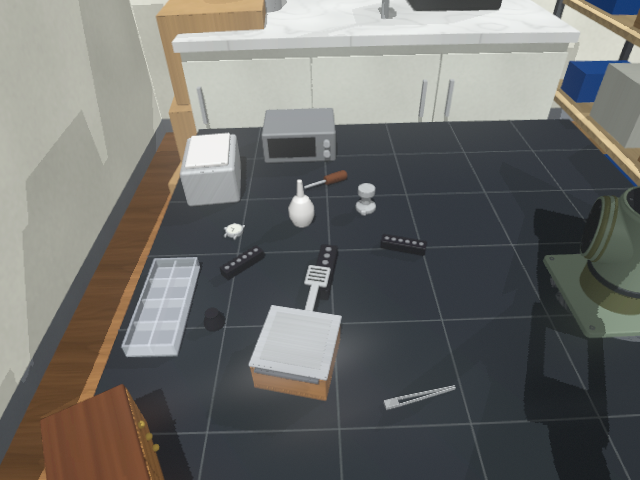

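Candidates for the holder in the top view are (322,252), (332,186) and (346,323). The one at (322,252) is the longest and lies under the lever pad (291,242). The box is at (232,227). I'll measure these and confirm with a crop.

Run:
```python
from h import *
d=np.load("top0.npz");W=d["W"];im=d["im"];
cv2.imwrite("pics/crop.png",cv2.resize(im[170:350,180:420],None,fx=3.2,fy=3.2,interpolation=cv2.INTER_CUBIC)[...,::-1])
def comp(m,n):
    k,l,st,c=cv2.connectedComponentsWithStats(m.astype(np.uint8))
    for i in range(1,k):
        if st[i,4]<40: continue
        p=W[l==i]; r=cv2.minAreaRect(np.ascontiguousarray(p[:,:2]*1000,dtype=np.float32))
        print(n,np.round(c[i]),st[i,4],"z",np.round(np.nanmedian(p[:,2])*1000,1),"rect",np.round(r[0]),np.round(r[1]),np.round(r[2],1))
z=W[...,2]
roi=np.zeros(z.shape,bool);roi[150:350,180:480]=1
g=im.astype(int).sum(2)
print("bench z",np.nanmedian(z[260:330,220:300]))
comp(roi&(z>.055)&(z<.075),"z55-75")
comp(roi&(z>.022)&(z<.038),"z22-38")
comp(roi&(z>.015),"z15+")
for u,v in[(291,242),(285,240),(298,244),(322,252),(270,238)]:print(u,v,np.round(W[v,u],4))
```

```text
bench z -0.00023215464559978027
z55-75 [448. 164.] 167 z 64.8 rect [ 776. -397.] [138.  42.] 76.2
z55-75 [230. 226.] 2766 z 64.2 rect [614. 129.] [137. 125.] 76.4
z55-75 [391. 231.] 231 z 64.7 rect [ 610. -256.] [45. 45.] 63.8
z55-75 [292. 242.] 303 z 62.2 rect [579. -17.] [51. 43.] 76.9
z55-75 [411. 294.] 221 z 60.2 rect [ 458. -301.] [37. 37.] 43.9
z22-38 [444. 168.] 129 z 29.4 rect [ 778. -399.] [151.  51.] 73.3
z22-38 [271. 168.] 95 z 30.4 rect [770.  40.] [27. 26.] 50.2
z22-38 [329. 179.] 84 z 24.2 rect [ 746. -103.] [62. 26.] 40.0
z22-38 [341. 193.] 69 z 23.8 rect [ 711. -135.] [34. 25.] 44.9
z22-38 [320. 252.] 659 z 29.6 rect [563. -77.] [128.  37.] 79.5
z22-38 [458. 270.] 163 z 25.2 rect [ 526. -419.] [59. 21.] 27.3
z22-38 [346. 322.] 240 z 23.8 rect [ 390. -152.] [26. 97.] 72.5
z15+ [449. 160.] 1294 z 92.0 rect [ 782. -400.] [156.  58.] 75.8
z15+ [272. 169.] 129 z 28.7 rect [770.  38.] [29. 31.] 44.0
z15+ [332. 184.] 403 z 21.7 rect [ 734. -114.] [97. 28.] 42.2
z15+ [252. 233.] 4069 z 62.7 rect [589.  28.] [345. 125.] 76.4
z15+ [390. 232.] 469 z 59.9 rect [ 611. -257.] [56. 56.] 49.0
z15+ [457. 269.] 243 z 23.7 rect [ 527. -420.] [60. 25.] 28.0
z15+ [410. 295.] 260 z 59.5 rect [ 459. -300.] [43. 42.] 23.3
z15+ [346. 323.] 460 z 22.2 rect [ 391. -153.] [26. 98.] 72.3
291 242 [ 0.5772 -0.0176  0.0612]
285 240 [ 0.5826 -0.0028  0.0568]
298 244 [ 0.5722 -0.0345  0.0645]
322 252 [ 0.5598 -0.0918  0.0298]
270 238 [0.5885 0.0341 0.0473]
```

View pics/crop.png

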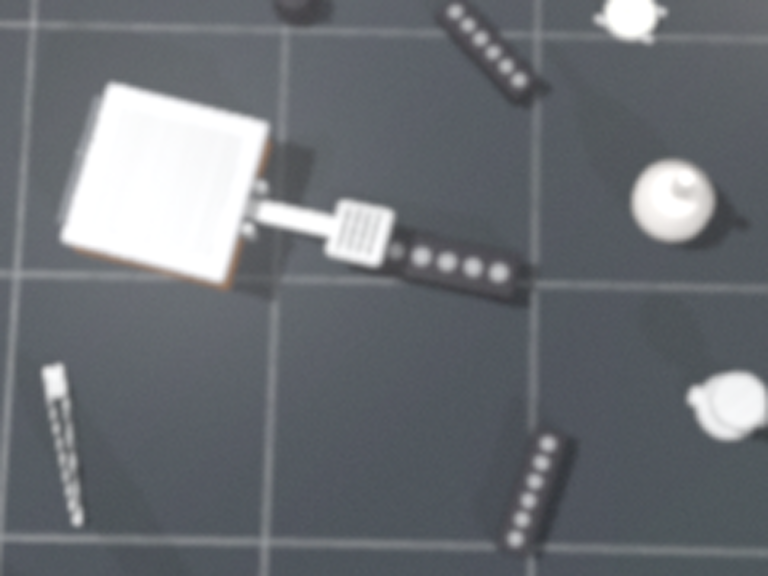

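The crop confirms it: the bar under the pad measures about 130x37 mm, while the two look-alikes are about 97x26 mm. Pad centre is at (579,-17) mm and z 62. The holder's middle is at about (563,-77), with its axis along (0.18,0.98), which puts its end about 25 mm under the pad, as described. Next I'll move above the outer part of the holder.

>>> {"name": "move_arm", "arguments": {"plan": [[2.3,-4.5,0,-0.1],[4.5,-9,0,-0.2],[6.8,-13.5,0,-0.29],[9,-18,0,-0.38],[11.2,-22.5,0,-0.47],[13.5,-27,0,-0.57],[15.8,-31.5,0,-0.66],[18,-36,0,-0.76],[20.2,-40.5,-1,-0.85],[22.5,-45,-3,-0.95],[24.8,-49.5,-5,-1.04],[27,-54,-7,-1.14],[29.2,-58.5,-8,-1.23],[31.3,-62.7,-8,-1.31],[31.3,-62.7,-8,-1.31],[31.3,-62.7,-8,-1.31]], "fingers": -1, "squeeze": 20}}

```text
time: 2.1
tool_pos: [0.5568, -0.1063, 0.3235]
orientation: [[0.984, -0.177, -0.003], [-0.177, -0.984, 0.001], [-0.003, -0.001, -1.0]]
force: [0.2, 0.1, -0.3]
grip_width: 0.995
```

Run:
```python
from h import *
f=grab_frame("wrist");cv2.imwrite("pics/w1.png",f["image"][...,::-1]);W=cloud(f)
s=get_state();print(s["time"],s["tool_pos"],s["orientation"])
z=W[...,2];k,l,st,c=cv2.connectedComponentsWithStats(((z>.022)&(z<.038)).astype(np.uint8))
for i in range(1,k):
    if st[i,4]>500:
        p=W[l==i];r=cv2.minAreaRect(np.ascontiguousarray(p[:,:2]*1000,dtype=np.float32));print(np.round(c[i]),st[i,4],np.round(np.nanmedian(p[:,2]),4),r)
```

```text
2.15 [ 0.55667251 -0.10583956  0.32368994] [[ 9.84353695e-01 -1.76181383e-01 -2.81497388e-03]
 [-1.76179410e-01 -9.84357628e-01  9.36158533e-04]
 [-2.93587471e-03 -4.25570673e-04 -9.99995600e-01]]
[323. 203.] 5592 0.0293 ((560.2501220703125, -85.5361557006836), (101.23102569580078, 35.97892761230469), 79.30888366699219)
[399. 354.] 581 0.0302 ((600.3611450195312, -235.48556518554688), (52.92140197753906, 17.734758377075195), 31.15128517150879)
```

View pics/w1.png

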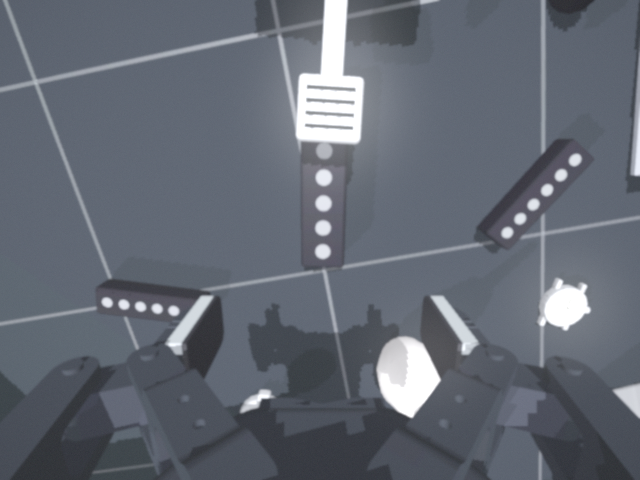

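The wrist view shows the pad at (330,105) and the holder from (325,145) to (322,265). Its far end is at about (551,-135) mm and its axis at 79.3°, so the hand is centred on it. I'll descend and close gently.

>>> {"name": "move_arm", "arguments": {"plan": [[0,0,-4,0],[0,0,-8,0],[0,0,-11,0],[0,0,-13,0],[0,0,-14.2,0],[0,0,-14.2,0],[0,0,-14.2,0]]}}

```text
time: 3.02
tool_pos: [0.557, -0.1056, 0.1827]
orientation: [[0.984, -0.176, -0.001], [-0.176, -0.984, 0.001], [-0.001, -0.0, -1.0]]
force: [-0.1, 0.2, -0.1]
grip_width: 1.0
```

>>> {"name": "move_arm", "arguments": {"plan": [[0,0,0,0],[0,0,0,0],[0,0,0,0],[0,0,0,0],[0,0,0,0],[0,0,0,0],[0,0,0,0],[0,0,0,0]], "fingers": 1, "squeeze": 20}}

```text
time: 4.03
tool_pos: [0.5571, -0.1057, 0.1831]
orientation: [[0.984, -0.176, -0.0], [-0.176, -0.984, 0.0], [-0.0, -0.0, -1.0]]
force: [0.3, 0.3, 5.5]
grip_width: 0.415
```

Gripped at 35 mm, resting on the bench. Now slide it outward along its axis.

>>> {"name": "move_arm", "arguments": {"plan": [[-0.1,-0.5,0,0],[-0.2,-1,0,0],[-0.3,-1.6,0,0],[-0.4,-2.2,0,0],[-0.5,-2.8,0,0],[-0.65,-3.4,0,0],[-0.75,-4,0,0],[-0.9,-4.6,0,0],[-1,-5.2,0,0],[-1.1,-5.7,0,0],[-1.15,-6.1,0,0],[-1.2,-6.4,0,0],[-1.2,-6.4,0,0],[-1.2,-6.4,0,0]]}}

```text
time: 5.78
tool_pos: [0.5451, -0.1701, 0.1831]
orientation: [[0.985, -0.175, -0.0], [-0.175, -0.985, -0.0], [-0.0, 0.001, -1.0]]
force: [-0.2, -0.4, 2.8]
grip_width: 0.418
```

>>> {"name": "move_arm", "arguments": {"plan": [[0,0,0,0],[0,0,0,0],[0,0,0,0],[0,0,0,0],[0,0,0,0],[0,0,0,0]], "fingers": -0.6}}

```text
time: 6.52
tool_pos: [0.5451, -0.17, 0.1831]
orientation: [[0.985, -0.175, -0.0], [-0.175, -0.985, -0.0], [-0.0, 0.001, -1.0]]
force: [0.7, -0.7, -0.3]
grip_width: 0.801
```

>>> {"name": "move_arm", "arguments": {"plan": [[0,0,3,0],[0,0,8,0],[0,0,12,0],[0,0,12,0],[0,0,12,0]]}}

```text
time: 7.15
tool_pos: [0.5446, -0.1699, 0.3025]
orientation: [[0.985, -0.175, -0.002], [-0.175, -0.985, -0.0], [-0.002, 0.0, -1.0]]
force: [-0.4, 0.4, -0.8]
grip_width: 0.803
```

Run:
```python
from h import *
f=grab_frame("wrist");cv2.imwrite("pics/w2.png",f["image"][...,::-1]);W=cloud(f)
s=get_state();print(s["time"],s["tool_pos"],s["force"])
z=W[...,2]
for a,b in((.022,.038),(.054,.070)):
  k,l,st,c=cv2.connectedComponentsWithStats(((z>a)&(z<b)).astype(np.uint8))
  for i in range(1,k):
    if st[i,4]>500:
        p=W[l==i];r=cv2.minAreaRect(np.ascontiguousarray(p[:,:2]*1000,dtype=np.float32));print(np.round(c[i]),st[i,4],np.round(np.nanmedian(p[:,2]),4),r)
```

```text
7.2 [ 0.54455534 -0.16986642  0.30186592] [-0.41707113  0.25109498  0.11529004]
[323. 186.] 8790 0.0293 ((550.8016967773438, -136.64251708984375), (128.9411163330078, 36.07640838623047), 79.30023956298828)
[618. 387.] 957 0.0297 ((773.7907104492188, -347.5967712402344), (48.14997100830078, 22.25913429260254), 56.92477035522461)
[332.   9.] 1539 0.064 ((572.8191528320312, -33.42821502685547), (10.120176315307617, 42.424476623535156), 80.33870697021484)
```

View pics/w2.png

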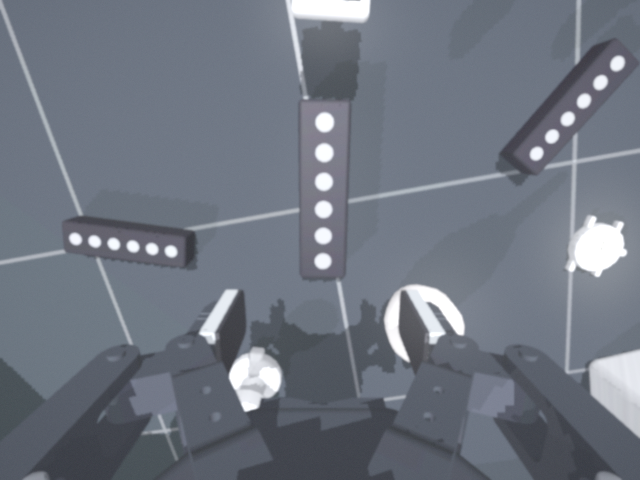

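The holder is clear: its middle is at (551,-137) mm and its near end at y≈-73, against the pad edge at y≈-38. Nothing else shows as disturbed. Next I'll shut the fingers and go above the pad.

>>> {"name": "move_arm", "arguments": {"plan": [[0.7,3,0,0],[1.4,6,0,0],[2.1,9,0,0],[2.8,12,-1,0],[3.4,15.3,-3,0],[3.4,15.3,-4.5,0],[3.4,15.3,-5.2,0],[3.4,15.3,-5.2,0],[3.4,15.3,-5.2,0]], "fingers": 1}}

```text
time: 8.32
tool_pos: [0.5787, -0.0177, 0.2503]
orientation: [[0.984, -0.176, -0.002], [-0.176, -0.984, 0.0], [-0.002, 0.0, -1.0]]
force: [-0.1, 0.7, 0.0]
grip_width: -0.002
```

Run:
```python
from h import *
s=get_state();print(s["time"],s["tool_pos"],s["force"],s["grip_width"])
a=grab_frame("side");b=grab_frame("wrist")
print("cam",b["world_from_camera"][:3,3])
o=np.hstack([cv2.resize(a["image"][180:360,200:440],(400,300)),cv2.resize(b["image"],(400,300))])
cv2.imwrite("pics/p.png",o[...,::-1])
```

```text
8.325 [ 0.57869909 -0.01766373  0.25033599] [-0.07445297  0.7117633   0.03653449] -0.002478022088409025
cam [0.59138156 0.05382235 0.21909655]
```

View pics/p.png

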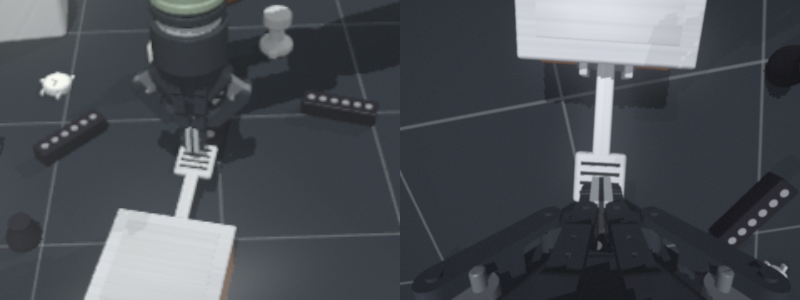

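The fingers are over the pad and centred on it, and the camera clears the lid's path. Pressing down now.

>>> {"name": "move_arm", "arguments": {"plan": [[0,0,-0.6,0],[0,0,-1.0,0],[0,0,-1.3,0],[0,0,-1.6,0],[0,0,-1.9,0],[0,0,-2.2,0],[0,0,-2.5,0],[0,0,-2.8,0],[0,0,-3.1,0],[0,0,-3.4,0],[0,0,-3.7,0],[0,0,-4.0,0],[0,0,-4.3,0],[0,0,-4.6,0],[0,0,-4.7,0],[0,0,-4.8,0],[0,0,-4.8,0]]}}

```text
time: 10.55
tool_pos: [0.5789, -0.0172, 0.2026]
orientation: [[0.984, -0.176, -0.001], [-0.176, -0.984, 0.001], [-0.001, -0.001, -1.0]]
force: [0.8, -0.6, 4.1]
grip_width: -0.0
```

Not at the stop yet (4.1 N is only the spring). I'll press on in 1 mm steps.

>>> {"name": "move_arm", "arguments": {"plan": [[0,0,-0.1,0],[0,0,-0.2,0],[0,0,-0.3,0],[0,0,-0.3,0]]}}

```text
time: 11.05
tool_pos: [0.579, -0.017, 0.2007]
orientation: [[0.984, -0.177, -0.0], [-0.177, -0.984, 0.001], [-0.0, -0.001, -1.0]]
force: [-1.8, -0.4, 10.7]
grip_width: -0.001
```

>>> {"name": "move_arm", "arguments": {"plan": [[0,0,-0.15,0],[0,0,-0.2,0],[0,0,-0.2,0],[0,0,-0.2,0],[0,0,-0.2,0],[0,0,-0.2,0],[0,0,-0.2,0],[0,0,-0.2,0],[0,0,-0.2,0],[0,0,-0.2,0],[0,0,-0.2,0],[0,0,-0.2,0],[0,0,-0.2,0],[0,0,-0.2,0],[0,0,-0.2,0],[0,0,-0.2,0],[0,0,-0.2,0],[0,0,-0.2,0],[0,0,-0.2,0],[0,0,-0.2,0]]}}

```text
time: 13.55
tool_pos: [0.5789, -0.017, 0.2004]
orientation: [[0.984, -0.177, 0.0], [-0.177, -0.984, 0.001], [0.0, -0.001, -1.0]]
force: [-2.9, -0.8, 14.9]
grip_width: -0.004
```

Run:
```python
from h import *
s=get_state();print(s["time"],s["tool_pos"],s["force"])
a=grab_frame("side");W=cloud(a);z=W[...,2]
cv2.imwrite("pics/open.png",a["image"][150:420,180:460,::-1])
m=(W[...,1]>.05)&(W[...,1]<.25)&(W[...,0]>.5)&(W[...,0]<.72)&(z>.075)
p=W[m];print(len(p),p[:,2].max(),np.percentile(p[:,2],[5,50,95]))
if len(p)>50:
    u,S,v=np.linalg.svd(p-p.mean(0),full_matrices=False);print("normal",v[2],"angle",np.arccos(abs(v[2,2])))
```

```text
13.55 [ 0.57886877 -0.0169711   0.20040832] [-2.85420395 -0.79508771 14.86110129]
5745 0.17538761198416336 [0.08058287 0.12768411 0.17107735]
normal [0.20801082 0.87088192 0.44530459] angle 1.1092819175954265
```

View pics/open.png

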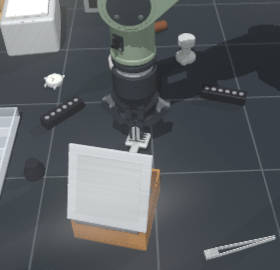

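Lid plane measures 1.109 rad, so it is fully open, and it has been held for over 2.5 s against the stop. Now a slow release at about 18 mm/s.

>>> {"name": "move_arm", "arguments": {"plan": [[0,0,0.1,0],[0,0,0.3,0],[0,0,0.5,0],[0,0,0.7,0],[0,0,0.9,0],[0,0,1.1,0],[0,0,1.35,0],[0,0,1.6,0],[0,0,1.85,0],[0,0,2.1,0],[0,0,2.35,0],[0,0,2.6,0],[0,0,2.85,0],[0,0,3.05,0],[0,0,3.25,0],[0,0,3.45,0],[0,0,3.6,0],[0,0,3.75,0],[0,0,3.9,0],[0,0,4.0,0]]}}

```text
time: 16.1
tool_pos: [0.5787, -0.0173, 0.2402]
orientation: [[0.984, -0.177, -0.0], [-0.177, -0.984, 0.001], [-0.0, -0.001, -1.0]]
force: [-0.0, -0.0, 0.0]
grip_width: -0.0
```

>>> {"name": "move_arm", "arguments": {"plan": [[0,0,0.1,0],[0,0,0.2,0],[0,0,0.35,0],[0,0,0.5,0],[0,0,0.8,0],[0,0,1.5,0],[0,0,4,0],[0,0,8,0],[0,-3,12,0],[0,-6,12,0],[0,-9,12,0],[0,-12,12,0],[0,-12,12,0],[0,-12,12,0]]}}

```text
time: 17.85
tool_pos: [0.5786, -0.1368, 0.3604]
orientation: [[0.984, -0.177, -0.0], [-0.177, -0.984, 0.001], [-0.0, -0.001, -1.0]]
force: [0.2, 0.8, 0.1]
grip_width: 0.001
```

Run:
```python
from h import *
s=get_state();print(s["time"],s["tool_pos"],s["force"])
a=grab_frame("side");b=grab_frame("top");W=cloud(b);z=W[...,2]
o=np.hstack([cv2.resize(a["image"],(400,300)),cv2.resize(b["image"],(400,300))]);cv2.imwrite("pics/end.png",o[...,::-1])
Ws=cloud(a);m=(Ws[...,1]>.08)&(Ws[...,1]<.18)&(Ws[...,0]>.57)&(Ws[...,0]<.66);print("lid z",np.nanpercentile(Ws[m][:,2],[5,50,95]))
W0=np.load("top0.npz")["W"][...,2]
for n,(u,v) in dict(pad=(291,242),loupe=(272,169),look1=(332,184),look2=(346,323),blower=(390,232),case=(377,174),opener=(410,295),driver=(457,269),tweezer=(200,310)).items():
    s_=np.s_[v-8:v+8,u-8:u+8];print(n,np.round(np.nanmean(abs(z[s_]-W0[s_]))*1000,2),"mm",end="; ")
```

```text
17.85 [ 0.57861606 -0.13682059  0.36037833] [0.23830188 0.75283869 0.11307365]
lid z [0.06322945 0.06491991 0.0666366 ]
pad 86.73 mm; loupe 3.24 mm; look1 527.67 mm; look2 628.39 mm; blower 9.32 mm; case 261.59 mm; opener 3.1 mm; driver 3.23 mm; tweezer 3.26 mm;
```

View pics/end.png

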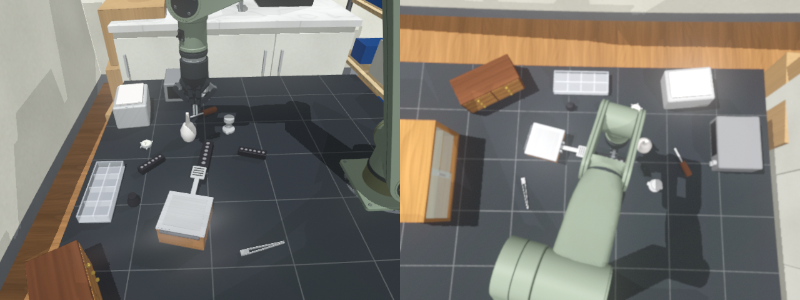

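The lid is shut (z 64.9 mm), the lever is up, the holder is clear and nothing is touched by the robot. The large top-view differences are where the arm blocks that camera. The side view shows those items in place.

```bash
python3 -c "
from bench import *
print(job_done())"
```

```text
the job is handed in; nothing more can be done
None
```

The job is done and handed in at about 18 s of the 51 s allowed. The box was aired through its lever only and left closed.

- **Holder:** I gripped it lightly (20 N) by its outer part and slid it about 65 mm along the slate, without lifting or tipping it. Its near end now lies about 35 mm clear of the pad's outer edge. This was a gripped slide rather than a pure push, because its end under the pad could not be reached from above.
- **Opening:** I pressed the lever to its stop, with about 11–15 N on the finger. The lid measured 1.109 rad (fully open) and stayed open for at least 2.5 s.
- **Closing:** I let the lever up at no more than about 20 mm/s, well under the 80 mm/s slam limit. The finger force dropped to zero only once the lever was at rest.

**Last checks:** the lid is shut with its top at about 65 mm, and the arm is clear of everything with no contact force. The loupe, case opener, screwdriver and tweezer showed no movement in the depth comparison.

The arm blocked the top camera's view of the pad, both look-alike holders and the watch case, so that comparison says nothing about them. It also showed a 9 mm difference at the blower, probably for the same reason. I checked all of these only by eye in the side view, where they look in place.

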